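# Find the bowed junction-box cover with a straightedge

### The arm

A 6-joint arm with a two-finger parallel gripper is mounted at the origin on a cart in front of the work surface, level with it; the furniture and walls round the work are solid. World frame = base frame: x ahead of the robot, y to its left, z up, the work surface at z = 0. Lengths are in m, angles in rad, forces in N, time in s.
With the tool pointing down it reaches from about 0.35 to 0.975 m from the base axis. Payload 7.1 kg.
Tool frame: the origin (TCP) lies midway between the tips of the shut fingers; the grasp point (between the pads) lies 19 mm behind it; z points along the fingers, x is the direction in which the jaws open and shut, and the axes are right-handed (so a half turn about z gives the same grasp; the last joint's range is limited). The gripper opens to 88 mm and grips with 3 to 60 N. Pads are 20 mm wide; open, the fingers measure 115 mm over their backs; the gripper's body (75 mm by 178 mm) begins 61 mm behind the grasp point.
Start: joints at [1.325, 0.423, 1.63, -0, 1.089, -0.019], TCP at [0.141, 0.609, 0.223] pointing down, gripper open.
Joint ranges: [-3, 3], [-0.9, 2.11], [0.09, 2.58], [-1.31, 4.45], [0.11, 2.69], [-2.54, 2.54]. Speed limits (rad/s): [2.39, 2.39, 3.01, 3.14, 3.14, 3.14].

### API

Orientations are given as a unit quaternion [w, x, y, z].
In Python, from station import move_pose, movel, movej, command_gripper, wait, inverse_kinematics, read_camera, camera_info, MotionError, job_done, get_time, get_joint_pos, get_qvel, get_effort, get_tcp_pos, get_ee_rot, get_ft_force, get_ft_torque, get_grip_width gives the robot as it stands. Calls block until the motion is done:
- move_pose(position, orientation): joint-space move of the TCP to a pose.
- movel(position, frame=None, v=0.15, until_force=None): straight line of the TCP; frame=None keeps the orientation; v is the mean speed in m/s. With until_force (N) it stops when the force on the tool has changed by that much, and returns True; else False.
- movej(angles): joint-space move.
- command_gripper(opening): opening from 0.0 (shut) to 1.0 (fully open); the grip force is fixed at half the most; returns when the fingers have stopped.
- wait(seconds).
- inverse_kinematics(position, orientation): joint angles nearest the present ones, or None.
- read_camera(name): name is "scene" or "top" or "wrist"; returns the picture (400x640x3 uint8, red, green, blue); there is no depth.
- camera_info(name): a dict with "intrinsics" (3x3 intrinsics, pixels), "dist" ([k1, k2, p1, p2, k3] as OpenCV has them; the pictures are not rectified), "T" (4x4, takes a point from camera to world coordinates); the wrist camera has in their place "tool_from_camera" (4x4, takes a point from camera to tool coordinates, whose origin is the TCP and whose axes are the tool frame's). Camera axes: x right, y up, looking along -z (the intrinsics and any distortion apply to the point x, -y, -z); pixel columns grow to the right and rows downward; lengths in m; the calibration is good to about 2 mm. A picture is of the moment at which its call begins: read the wrist's pose just before it. camera_info takes no time and is no camera call.
A pose or a line that the arm cannot do raises MotionError and nothing moves.
- job_done(): hands the job in, once; it reports no verdict.
Readings, each from a call of its own:
- get_time(): time.
- get_joint_pos(): joint angles.
- get_qvel(): joint speeds.
- get_effort(): joint torques, N m.
- get_tcp_pos(): TCP position.
- get_ee_rot(): TCP orientation.
- get_ft_force(): force on the tool from outside, world axes, zero at the start.
- get_ft_torque(): the same for the moment, N m.
- get_grip_width(): opening from 0.0 (shut) to 1.0 (fully open).
Only numpy, scipy, OpenCV 4.12 (cv2) and the standard library are available. Lean on these libraries where they do the work, as an engineer would, in place of code of your own. Each camera call takes 0.05 s, during which the arm holds its last target.

### The job

One of the two aluminium covers on the grey junction housings is bowed upward. Lay the steel straightedge lengthwise along the middle of either cover, let go of it, and press down with the closed fingertips first on its left end and then on its right end to see whether it rocks (that tells you about both covers). Then put the straightedge back down on the table, and lift the bowed cover off its pins and lay it, same side up, flat on the table, leaving the flat cover seated and everything else where it is.

Things in the scene. Friction and masses are not known exactly. Their poses are not given: they have to be found in the camera images.
- straightedge: plain steel bar, 16 (x) x 140 (y) x 12 mm high, about 220 g, a small dark spot near one end of its top. Origin: centre of its underside; y along it, z up. Its ends count as alike; either way round will do. It starts lying on the white table top (z = 0); the blue mat on the table is 2 mm thick.
- cover_1: dull grey aluminium cover 52 (x) x 150 (y) x 4 mm, 120 g, loose on housing_1's pins; 8 mm holes at x,y (13,60), (-13,-60) mm. Origin: centre, level with the underside of its ends (36 mm above the bench); y along it, left at yaw 0. Overhangs the housing 6 mm on each long side: grip it across 52 mm. It or cover_2, not both, is bowed; housings and covers trade places.
- cover_2: cover like cover_1, on housing_2. Flat one: face 4 mm above the origin. Bowed one (find out which): middle 24 mm of the face 7.2 mm above the origin, sloping to 4 mm at both ends. A straightedge on it rocks 0.05 rad each way at about 1 N on an end and swings back when let go; on the flat one it stays still.
- housing_1: fixed grey plastic open junction housing under cover_1: 40 x 146 mm, 36 mm high, feet on the bench (4 mm high, reaching 84 mm either way along y). Origin: centre of its underside on the bench; y along it. Two 5 mm steel pins stand 3 mm above its rim at x,y = (13,60) and (-13,-60) mm.
- housing_2: fixed housing under cover_2, same as housing_1 in shape, size and axes. One housing stands on the white table to the left, the other on the blue mat to the right; a bench power supply (170 mm high, about x 0.5 to 0.75, y -0.22 to -0.03 m) stands between them: go round its front or over it. The bench within 50 mm of x = 0.42 m is clear in front of either housing.
- capacitor: bystander: dark blue capacitor, 16 mm across, 43 mm high, standing; origin at the centre of its foot. Leave alone.
- solder_spool: bystander: spool 54 mm across, 38 mm high; origin at the centre of its foot. Leave alone.
- flux_tin: bystander: round tin 50 mm across, 18 mm high; origin at the centre of its foot. Leave alone.
- heatsink: bystander: finned heatsink 26 x 32 x 14 mm; origin at the centre of its underside. Leave alone.
There are look-alikes about, which are no part of the job. There is more than one size of the straightedge; the one meant has the size given above.

How it is judged:
By the outcome, as a careful person would: the job done as asked, in the order asked, and still so for the second after the job is handed in, with the robot touching nothing.
It also fails if it takes over 72 s, if anything falls off the work surface, if the arm or the gripper's body presses on something with over 40 N, if the wrist force passes 120 N, or if a joint passes its speed limit or range.

## Working session

There is one attempt and no reset: what is moved stays moved. The work goes in short steps, each a Python script; the robot and the scene stay as the last script left them, time stands still between calls to the robot, and variables do not carry over. Pictures are saved under pics/ and viewed, and the job is handed in when it is done.

```bash
mkdir -p pics; ls; python3 - <<'E'
from station import *
import cv2
for n in ("scene","top","wrist"):
    im=read_camera(n); cv2.imwrite(f"pics/{n}0.png",im[:,:,::-1])
    i=camera_info(n); print(n,{k:(v.tolist() if hasattr(v,'tolist') else v) for k,v in i.items()})
print(get_time(),get_tcp_pos(),get_ee_rot(),get_ft_force())
E
```

```text
pics
scene {'intrinsics': [[494.83666126932025, 0.0, 320.16388905537553], [0.0, 494.83666126932025, 212.43071006096622], [0.0, 0.0, 1.0]], 'dist': [-0.002581118430079257, 0.0, 0.0, 0.0, 0.0], 'T': [[0.6025805087884267, 0.4941384541534578, -0.6266768852886726, -0.5991449939669454], [-0.7979901765680696, 0.3628267900793077, -0.4812155426642072, -0.8623477888353027], [-0.010411941660521177, 0.7900531048781324, 0.6129499840470516, 1.1654081296766345], [0.0, 0.0, 0.0, 1.0]]}
top {'intrinsics': [[472.8880714272519, 0.0, 318.3885162184064], [0.0, 472.8880714272519, 205.37185994439278], [0.0, 0.0, 1.0]], 'dist': [0.003904218678608196, 0.0, 0.0, 0.0, 0.0], 'T': [[0.024353750986284686, 0.9923768392571464, -0.12081019708159627, 0.3843907222371345], [-0.9996890006295401, 0.023526235791415873, -0.008271532493908693, -0.021727659548486485], [-0.0053662680895688085, 0.1209740680289904, 0.9926411627729872, 1.3976787352299092], [0.0, 0.0, 0.0, 1.0]]}
wrist {'intrinsics': [[324.966388163407, 0.0, 319.81279977707493], [0.0, 324.966388163407, 203.32863524798088], [0.0, 0.0, 1.0]], 'dist': [-0.038234643271313935, 0.0, 0.0, 0.0, 0.0], 'tool_from_camera': [[0.9999997795209572, -0.0003077196087175995, 0.0005884442853366556, 0.0004735006130055508], [-0.0001229074111158401, -0.9566080195069461, -0.29137790223138843, -0.08010666848326514], [0.0006525732164496537, 0.29137776566450413, -0.9566078464159469, -0.16129947859071608], [0.0, 0.0, 0.0, 1.0]]}
0.15 [0.14041482 0.60858561 0.22208602] [ 3.59178090e-04  7.82574690e-01  6.22556434e-01 -4.61242311e-04] [-0.11612736 -0.00767659  0.61043918]
```

View pics/scene0.png

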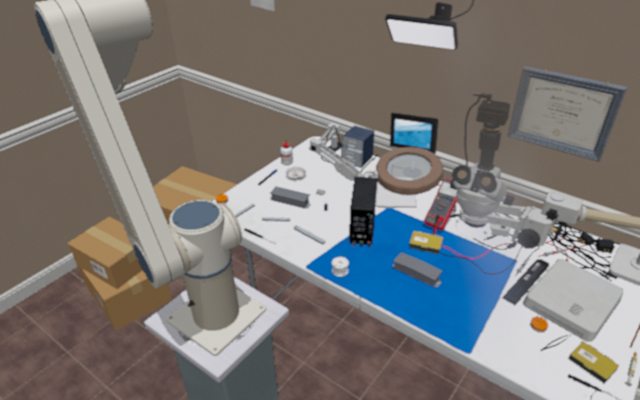

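View pics/top0.png

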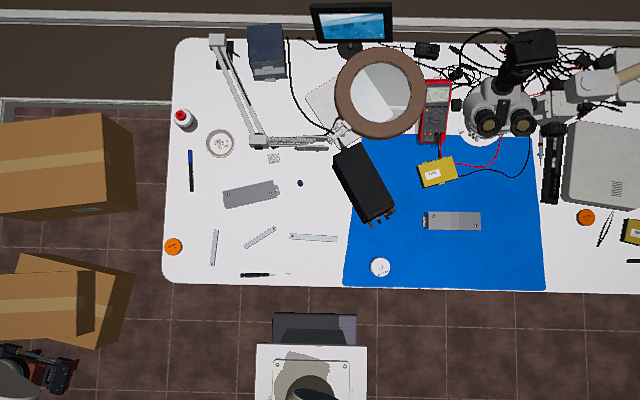

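View pics/wrist0.png

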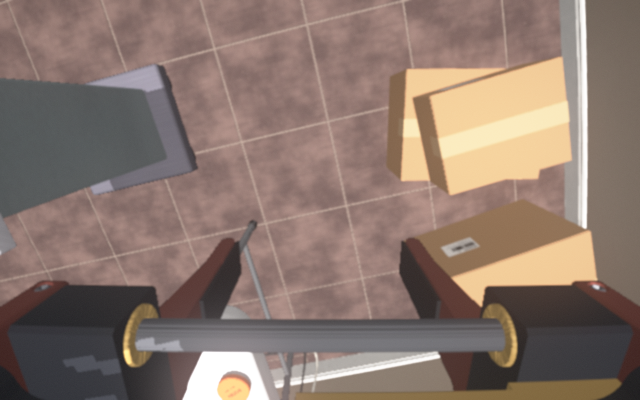

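```bash
cat > h.py <<'E'
import numpy as np, cv2
from station import *
def ray(name,uv,pose=None):
    i=camera_info(name); K=np.array(i["intrinsics"]); d=np.array(i["dist"])
    p=cv2.undistortPoints(np.array(uv,float).reshape(-1,1,2),K,d).reshape(-1,2)
    dc=np.c_[p[:,0],-p[:,1],-np.ones(len(p))]
    if name=="wrist":
        pos,R=pose; Tw=np.eye(4);Tw[:3,:3]=R;Tw[:3,3]=pos; T=Tw@np.array(i["tool_from_camera"])
    else: T=np.array(i["T"])
    return T[:3,3],dc@T[:3,:3].T
def plane(name,uv,z,pose=None):
    o,d=ray(name,uv,pose); t=(z-o[2])/d[:,2]; return o+d*t[:,None]
def q2R(q):
    from scipy.spatial.transform import Rotation as Ro
    return Ro.from_quat([q[1],q[2],q[3],q[0]]).as_matrix()
def wpose(): return np.array(get_tcp_pos()),q2R(get_ee_rot())
def qd(a):
    # tool down, tool x axis at world angle a
    R=np.array([[np.cos(a),np.sin(a),0],[np.sin(a),-np.cos(a),0],[0,0,-1]])
    from scipy.spatial.transform import Rotation as Ro
    x=Ro.from_matrix(R).as_quat(); return np.array([x[3],x[0],x[1],x[2]])
E
python3 - <<'E'
from h import *
im=cv2.imread("pics/top0.png")
c=cv2.resize(im[165:275,195:355],None,fx=5,fy=5,interpolation=cv2.INTER_CUBIC);cv2.imwrite("pics/c1.png",c)
c=cv2.resize(im[190:285,360:500],None,fx=5,fy=5,interpolation=cv2.INTER_CUBIC);cv2.imwrite("pics/c2.png",c)
E
```

```text
(no output)
```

View pics/c1.png

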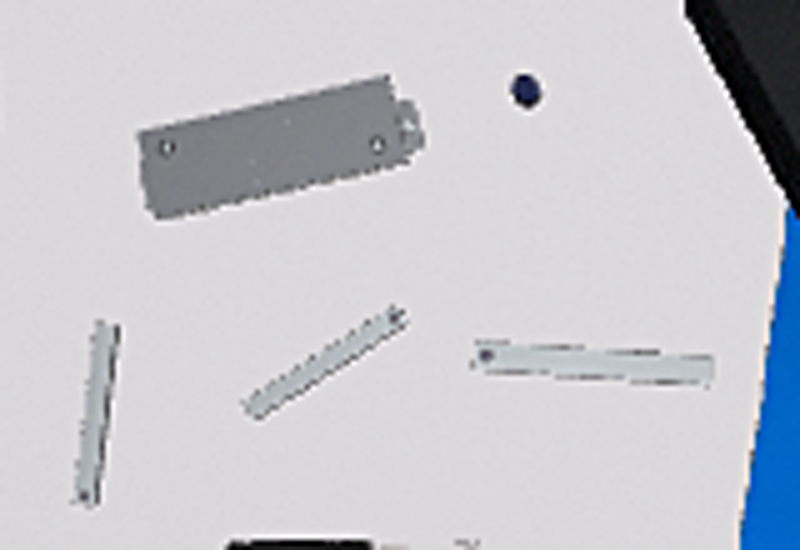

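View pics/c2.png

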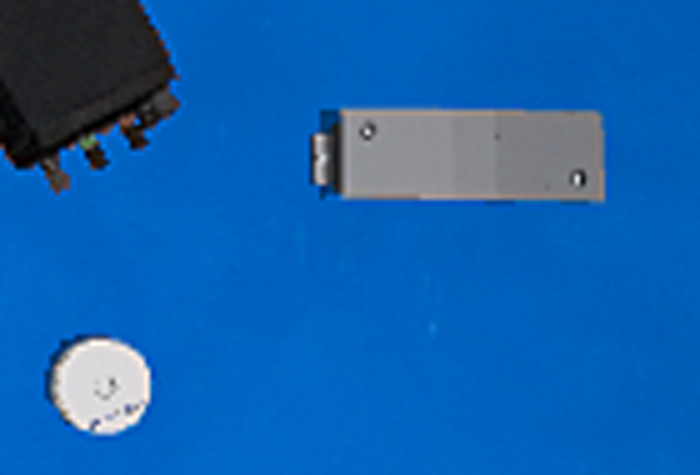

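Right cover shows three shading bands at top-view (425–480, 212–230), suggesting the bow, while the left one at (225–279, 182–208) is uniform. The rock test must confirm. Straightedge candidates: A (214,247) ~36 px, B (260,237) ~36 px, C (313,237) ~48 px. At about 2.9 mm/px C is the 140 mm one. I'll measure all of them.

```bash
python3 - <<'E'
from h import *
im=cv2.imread("pics/top0.png").astype(int)
b,g,r=im[...,0],im[...,1],im[...,2]
def rects(mask,roi,z,tag):
    x0,y0,x1,y1=roi
    m=np.zeros(mask.shape,np.uint8); m[y0:y1,x0:x1]=mask[y0:y1,x0:x1]
    for c in cv2.findContours(m,cv2.RETR_EXTERNAL,cv2.CHAIN_APPROX_NONE)[0]:
        if cv2.contourArea(c)<60: continue
        P=plane("top",c.reshape(-1,2)+0.0,z)[:,:2]*1000
        (cx,cy),(w,h),a=cv2.minAreaRect(P.astype(np.float32))
        bx=cv2.boxPoints(((cx,cy),(w,h),a)); e=[bx[1]-bx[0],bx[2]-bx[1]]; e=max(e,key=np.linalg.norm)
        print(tag,np.round([cx,cy,w,h],1),"long axis deg",round(np.degrees(np.arctan2(e[1],e[0]))%180,1), "px",c.reshape(-1,2).mean(0).round())
print(im[237,300:330:6],im[220,255],im[195,250])
white=(abs(r-g)<6)&(abs(r-b)<8)&(r>208)
rects(((~white)).astype(np.uint8),(200,222,345,268),0.012,"bar")
rects(((r<170)).astype(np.uint8),(205,170,292,212),0.040,"coverL")
rects(((b-r<60)).astype(np.uint8),(415,205,490,235),0.042,"coverR")
E
```

```text
[[205 199 194]
 [201 198 192]
 [202 197 191]
 [203 197 191]
 [202 199 192]] [219 216 218] [136 128 129]
bar [458.5   3.1 140.8  18.5] long axis deg 87.6 px [313. 237.]
bar [421.9 292.2  16.  107.9] long axis deg 176.0 px [214. 248.]
bar [455.2 159.6  14.7 107.3] long axis deg 123.6 px [260. 237.]
coverL [578.7 187.3  54.9 164.6] long axis deg 104.4 px [250. 194.]
coverR [ 514.7 -392.3   49.   167.1] long axis deg 91.4 px [452. 221.]
```

C (141×18 mm, px (313,237)) matches the straightedge; A and B are 108 mm decoys, and the enlarged crop agrees. Now a close wrist view of the left cover and the bar.

```bash
python3 - <<'E'
from h import *
t=get_time()
move_pose([0.57,0.19,0.20],qd(np.radians(14.4))); print(get_time()-t)
p=wpose(); im=read_camera("wrist"); np.savez("w1",p=p[0],R=p[1]); cv2.imwrite("pics/w1.png",im[:,:,::-1])
move_pose([0.4585,0.003,0.16],qd(np.radians(-2.4))); print(get_time()-t)
p=wpose(); im=read_camera("wrist"); np.savez("w2",p=p[0],R=p[1]); cv2.imwrite("pics/w2.png",im[:,:,::-1])
print(get_time(),get_tcp_pos(),get_joint_pos())
E
```

```text
2.15
3.0917
3.2917 [0.46019644 0.00376617 0.16059852] [-1.77925433e-02  2.75741251e-01  2.03437787e+00  2.32998950e-04
  8.29339996e-01  2.25205379e-02]
```

View pics/w1.png

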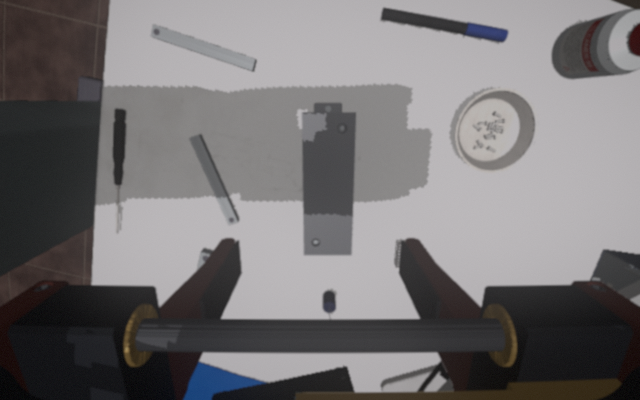

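View pics/w2.png

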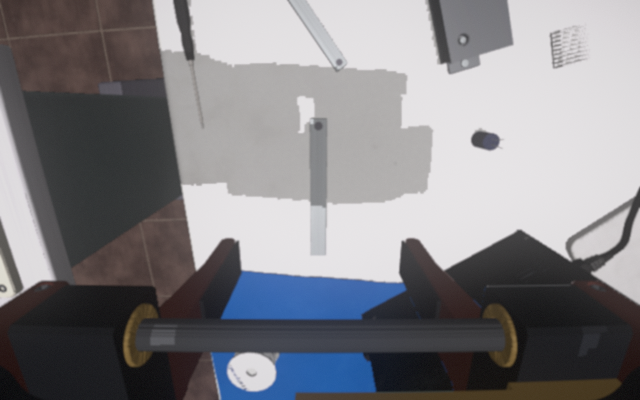

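```bash
python3 - <<'E'
import cv2,numpy as np
a=cv2.imread("pics/w1.png")[95:265,280:380]; b=cv2.imread("pics/w2.png")[105:265,285:355]
a=cv2.resize(a,None,fx=3.5,fy=3.5,interpolation=cv2.INTER_CUBIC);b=cv2.resize(b,None,fx=3.5,fy=3.5,interpolation=cv2.INTER_CUBIC)
c=np.zeros((600,800,3),np.uint8);c[:a.shape[0],:a.shape[1]]=a;c[:b.shape[0],400:400+b.shape[1]]=b
cv2.imwrite("pics/c3.png",c)
E
```

```text
(no output)
```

View pics/c3.png

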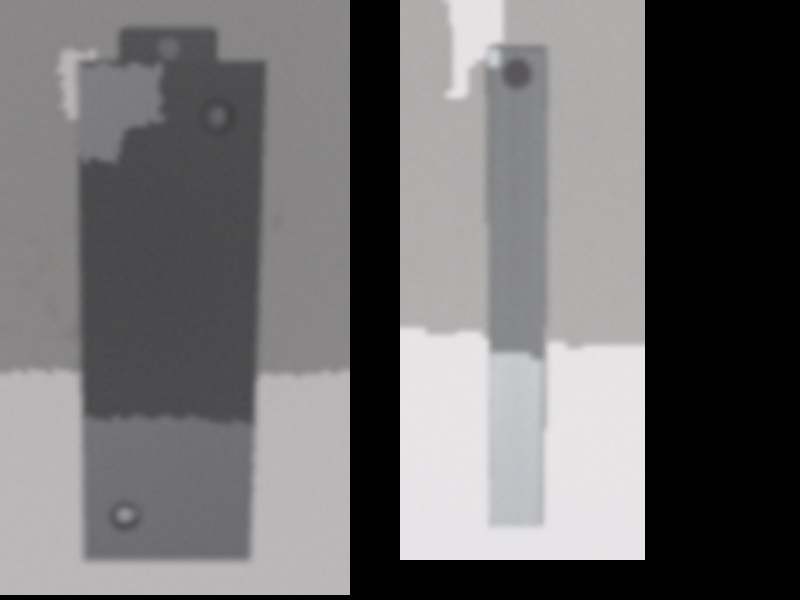

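```bash
python3 - <<'E'
from h import *
for f,uv,z in (("w1",[(301.7,112.7),(356,112.7),(351.1,255),(304,255)],.04),("w2",[(309.6,117.9),(327,117.9),(325.9,255.3),(310.1,255.3)],.012)):
    d=np.load(f+".npz"); P=plane("wrist",np.array(uv)-.4,z,(d["p"],d["R"]))[:,:2]*1000
    print(f,P.round(1).tolist(),P.mean(0).round(1)); a=(P[0]+P[1]-P[2]-P[3])/2; w=(P[1]+P[2]-P[0]-P[3])/2
    print(np.linalg.norm(a),np.linalg.norm(w),np.degrees(np.arctan2(a[1],a[0])),np.degrees(np.arctan2(w[1],w[0])),d["p"])
E
```

```text
w1 [[534.4, 257.7], [584.7, 270.7], [621.4, 126.1], [571.8, 113.3]] [578.1 191.9]
149.14763733696245 51.54301813252397 104.37713556644695 14.471944876007834 [0.56974406 0.19084393 0.20005204]
w2 [[453.5, 72.9], [469.6, 72.3], [463.6, -67.1], [447.0, -66.4]] [458.4   2.9]
139.47790650390112 16.329067563972927 87.42534995650948 -2.400145575514879 [0.45999245 0.00350284 0.16060642]
```

```bash
python3 - <<'E'
import cv2,numpy as np
a=cv2.imread("pics/scene0.png")[115:215,260:400]
cv2.imwrite("pics/c4.png",cv2.resize(a,None,fx=5.5,fy=5.5,interpolation=cv2.INTER_CUBIC))
a=cv2.imread("pics/top0.png")[30:160,195:375]
cv2.imwrite("pics/c5.png",cv2.resize(a,None,fx=4.4,fy=4.4,interpolation=cv2.INTER_CUBIC))
E
```

```text
(no output)
```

View pics/c4.png

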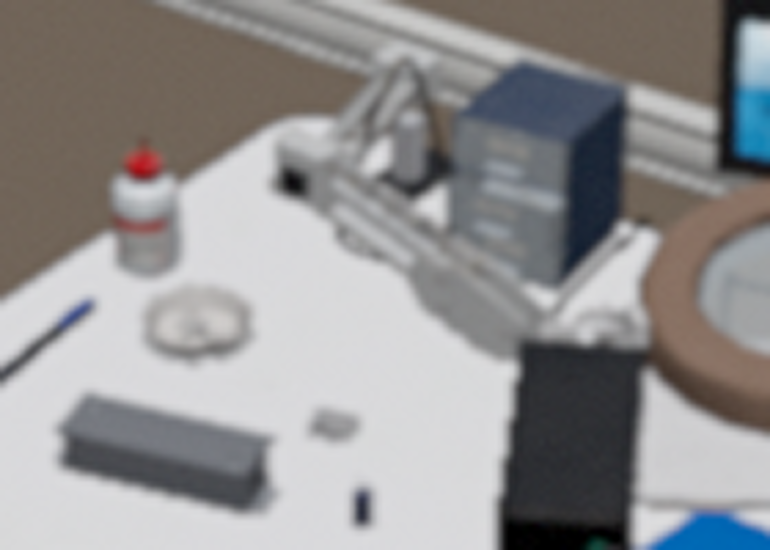

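View pics/c5.png

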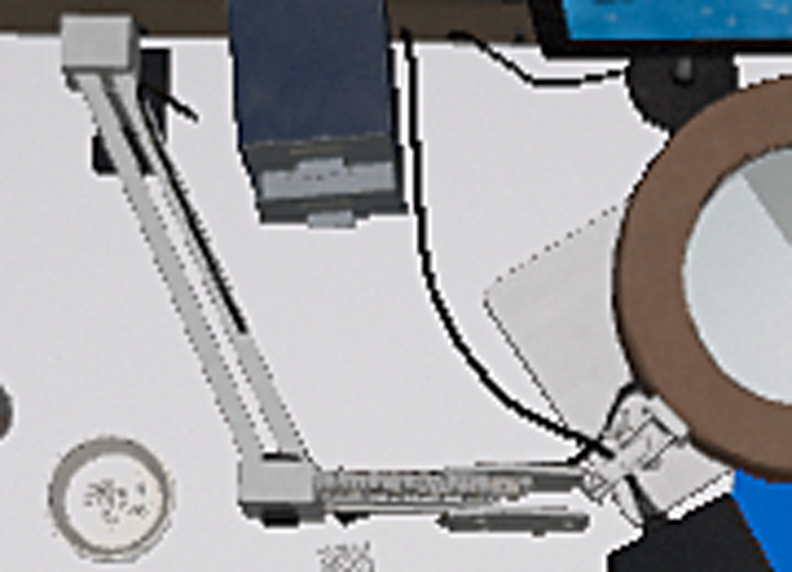

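```bash
python3 - <<'E'
from h import *
def tri(a,b):
    o1,d1=ray("scene",[a]);o2,d2=ray("top",[b]);d1=d1[0]/np.linalg.norm(d1);d2=d2[0]/np.linalg.norm(d2)
    A=np.c_[d1,-d2];s=np.linalg.lstsq(A,o2-o1,rcond=None)[0];p,q=o1+s[0]*d1,o2+s[1]*d2
    print(((p+q)/2).round(3),np.linalg.norm(p-q).round(3))
tri((260+305/5.5,115+155/5.5),(195+282/4.4,30+490/4.4)) # elbow
tri((260+530/5.5,115+325/5.5),(195+575/4.4,30+500/4.4)) # far end
E
```

```text
[0.686 0.142 0.23 ] 0.0
[ 0.707 -0.029  0.146] 0.005
```

The lamp elbow sits at about (0.686, 0.142, 0.23), close to where the gripper body reaches over the left cover. I'll grip the bar 15 mm left of its centre and turn the jaws about 90° for pressing.

```bash
cat >> h.py <<'E'
C=np.array([.5781,.1919]); A=np.radians(104.4); U=np.array([np.cos(A),np.sin(A)]); J=A-np.pi/2
E
python3 - <<'E'
from h import *
b=np.array([.4584,.0029]); ab=np.radians(87.5); u=np.array([np.cos(ab),np.sin(ab)]); g=b+.015*u
command_gripper(.45)
move_pose([*g,.06],qd(ab-np.pi/2)); 
print(get_tcp_pos(),g)
movel([*g,.004],qd(ab-np.pi/2),v=.1); print(get_tcp_pos(),get_ft_force())
command_gripper(0); print("w",get_grip_width(),get_tcp_pos())
movel([*g,.09],v=.15); print(get_grip_width(),get_ft_force(),get_time())
move_pose([.51,.20,.11],qd(J))
p=wpose(); im=read_camera("wrist"); cv2.imwrite("pics/w3.png",im[:,:,::-1]); np.savez("w3",p=p[0],R=p[1])
print(get_time(),get_tcp_pos())
E
```

```text
[0.45880949 0.01788809 0.05991858] [0.45905429 0.01788572]
[0.45961019 0.01781583 0.00458456] [-0.88160816 -0.20668395 -0.55041521]
w 0.17681080306317556 [0.45928615 0.01789531 0.00433545]
0.17534139939781362 [ 0.14596513 -0.30886208 -2.37654338] 6.5917
7.425 [0.50880883 0.19844081 0.10897315]
```

View pics/w3.png

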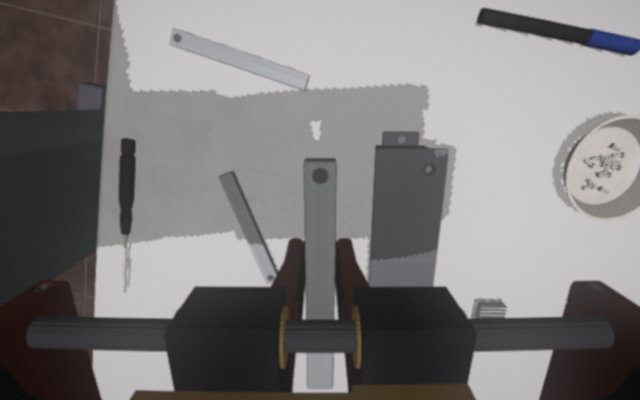

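The bar is held straight at px (320,160–385), width 0.176 × 88 ≈ 15.5 mm. Next I place it on the left cover.

```bash
python3 - <<'E'
from h import *
g=C+.015*U
movel([*g,.075],qd(J),v=.12); print(get_tcp_pos(),g)
r=movel([*g,.0435],v=.03,until_force=2.5); print(r,get_tcp_pos(),get_ft_force())
command_gripper(.4); print(get_grip_width(),get_ft_force())
movel([*g,.09],v=.15)
movel([*(g+[-.06,.0]),.12],v=.2)
p=wpose(); im=read_camera("wrist"); cv2.imwrite("pics/w4.png",im[:,:,::-1]); np.savez("w4",p=p[0],R=p[1])
print(get_time(),get_tcp_pos())
E
```

```text
[0.57380033 0.20597214 0.07484805] [0.57436965 0.20642875]
True [0.57407746 0.20634873 0.04438014] [-0.93845262 -0.6506877   4.98028107]
0.39995464288818827 [ 0.31841772  1.08929913 -0.63471268]
10.6583 [0.51523566 0.20656591 0.11954813]
```

View pics/w4.png

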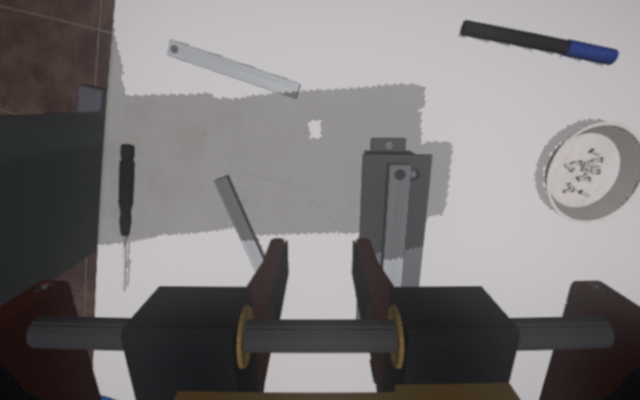

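```bash
python3 - <<'E'
from h import *
d=np.load("w4.npz");P=(d["p"],d["R"])
for uv,z in (((398,165),.052),((397,153),.04)):
    q=plane("wrist",[uv],z,P)[0,:2]-C; print(q@U, q@[-U[1],U[0]])
E
python3 - <<'E'
from h import *
a=np.radians(92)
l=C+.056*U; r=C-.056*U
command_gripper(0)
move_pose([*(l+[-.03,0]),.10],qd(a))
movel([*l,.065],v=.15); f0=get_ft_force()
s=movel([*l,.047],v=.02,until_force=3); print(s,get_tcp_pos(),get_ft_force()-f0)
wait(.3); print(get_tcp_pos(),get_ft_force()-f0)
p=wpose(); im=read_camera("wrist"); cv2.imwrite("pics/w5.png",im[:,:,::-1]); cv2.imwrite("pics/s5.png",read_camera("scene")[:,:,::-1])
movel([*l,.07],v=.1)
print(get_time())
E
```

```text
0.0692288243646915 0.001957322158819757
0.0760672780033313 0.0004138942629173317
True [0.56408678 0.24616935 0.05234715] [ 0.30398005 -0.25468245  5.3283347 ]
[0.56408436 0.24613936 0.05233981] [-0.63393057 -1.07999901  6.2269446 ]
14.3667
```

View pics/w5.png

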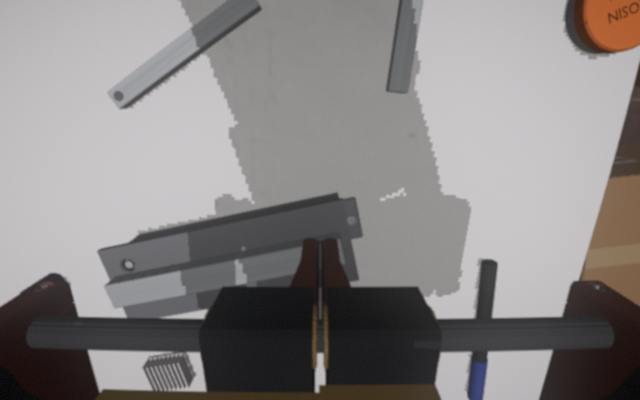

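View pics/s5.png

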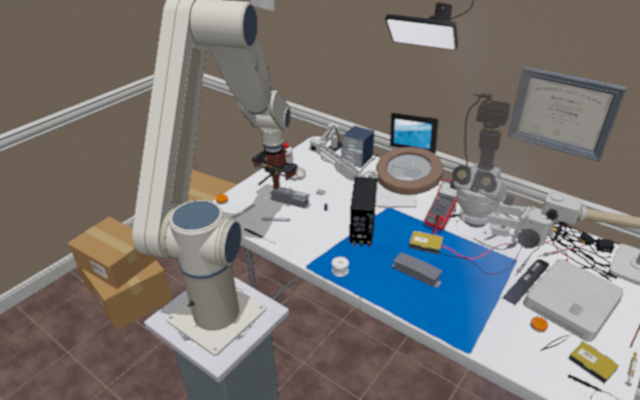

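Left end: firm contact at z = 0.0523 (nominal 0.052), and no yielding under about 6 N. Now the right end.

```bash
python3 - <<'E'
from h import *
a=np.radians(92)
r=C-.056*U
movel([*(r+[0,0.0]),.07],qd(a),v=.2); f0=get_ft_force()
s=movel([*r,.047],v=.02,until_force=3); print(s,get_tcp_pos(),get_ft_force()-f0)
wait(.3); print(get_tcp_pos(),get_ft_force()-f0)
p=wpose(); im=read_camera("wrist"); cv2.imwrite("pics/w6.png",im[:,:,::-1])
movel([*r,.075],v=.1)
movel([*(C+.015*U+[-.06,0]),.11],v=.2)
command_gripper(.4)
move_pose([*(C+.015*U+[-.05,0]),.11],qd(J))
p=wpose(); im=read_camera("wrist"); cv2.imwrite("pics/w7.png",im[:,:,::-1]); np.savez("w7",p=p[0],R=p[1])
print(get_time())
E
```

```text
True [0.59193461 0.13764477 0.0523748 ] [-1.08936511  0.15330591  6.03126832]
[0.59194509 0.13763071 0.05234362] [-0.64014588 -0.66931118  5.40644395]
19.3417
```

View pics/w6.png

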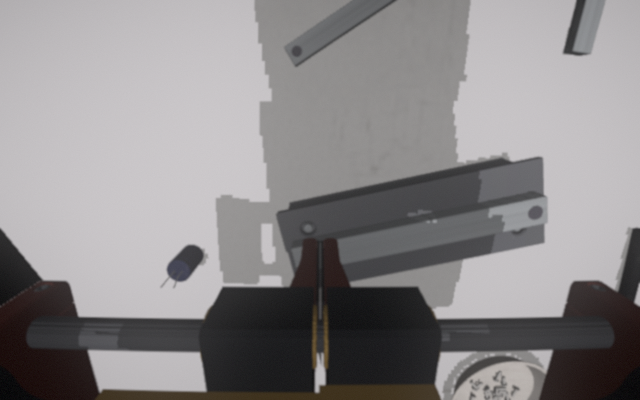

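View pics/w7.png

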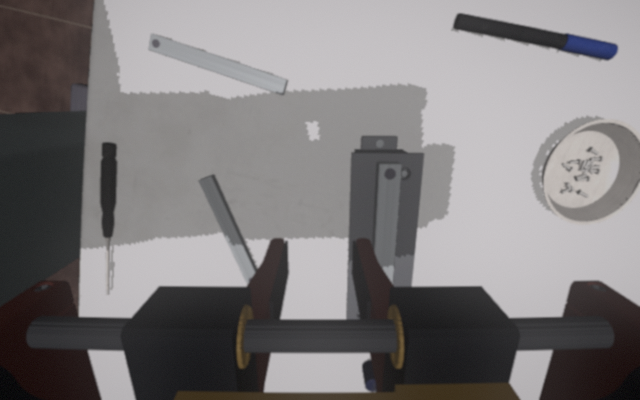

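Right end: firm at z = 0.0523 too, and the other end didn't lift. The left cover is flat, so the right one is bowed. Now I return the bar to its starting spot.

```bash
python3 - <<'E'
from h import *
g=C+.015*U
movel([*g,.075],qd(J),v=.15)
movel([*g,.0445],v=.08); print(get_tcp_pos())
command_gripper(0); print("w",get_grip_width())
movel([*g,.09],v=.12); print(get_ft_force())
movel([.51,.19,.10],v=.2)
b=np.array([.4584,.0029]); ab=np.radians(87.5); u=np.array([np.cos(ab),np.sin(ab)]); p=b+.015*u
move_pose([*p,.04],qd(ab-np.pi/2))
print(movel([*p,.0035],v=.05,until_force=2.5),get_tcp_pos())
command_gripper(.45)
movel([*p,.10],v=.2)
P=wpose(); im=read_camera("wrist"); cv2.imwrite("pics/w8.png",im[:,:,::-1])
print(get_time())
E
```

```text
[0.5739515  0.20634438 0.04392426]
w 0.1817973318427273
[-0.02993348 -1.24331992 -2.31607713]
True [0.45854047 0.01804368 0.00458708]
24.6
```

View pics/w8.png

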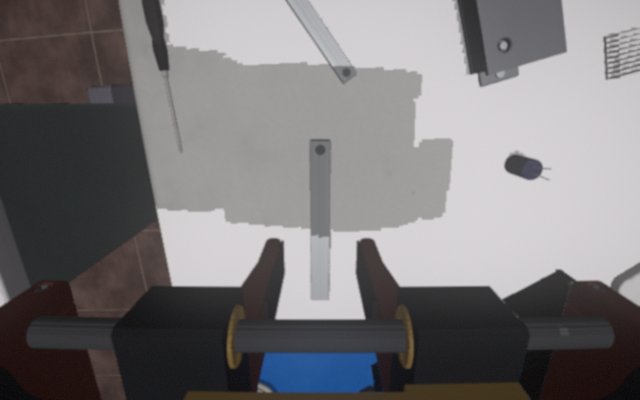

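```bash
python3 - <<'E'
from h import *
a=np.radians(1.4)
q=get_tcp_pos(); movel([q[0]-.03,q[1],.2],v=.3)
move_pose([.42,-.20,.22],qd(a))
move_pose([.5,-.39,.20],qd(a))
P=wpose(); im=read_camera("wrist"); cv2.imwrite("pics/w9.png",im[:,:,::-1]); np.savez("w9",p=P[0],R=P[1])
cv2.imwrite("pics/w9c.png",cv2.resize(im[90:270,270:400,::-1],None,fx=3.3,fy=3.3,interpolation=cv2.INTER_CUBIC))
cv2.imwrite("pics/s9.png",read_camera("top")[:,:,::-1])
print(get_time())
E
```

```text
26.925
```

View pics/w9.png

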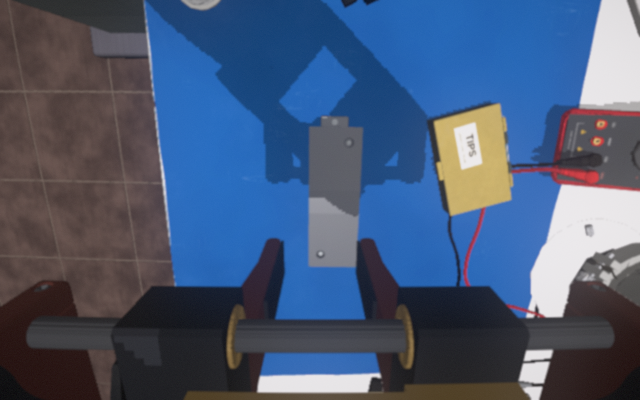

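View pics/w9c.png

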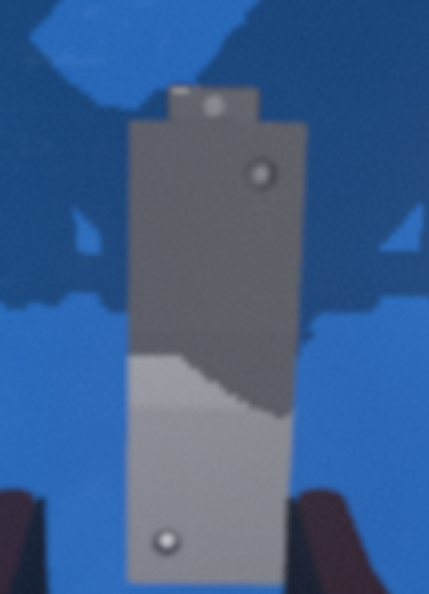

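View pics/s9.png

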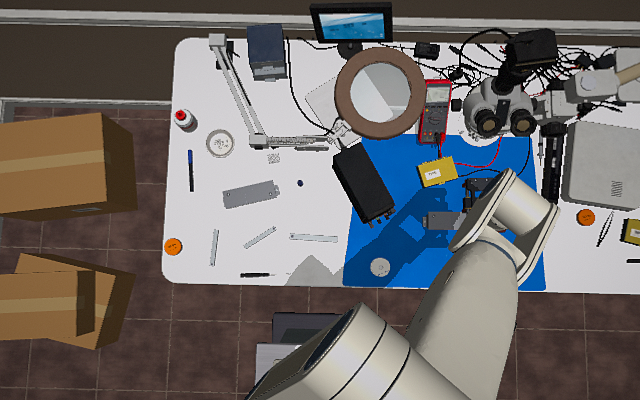

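```bash
python3 - <<'E'
from h import *
d=np.load("w9.npz"); P=plane("wrist",np.array([(308.8,127),(363,127),(356.4,266.7),(308.5,266.7)])-.4,.042,(d["p"],d["R"]))[:,:2]*1000
a=(P[0]+P[1]-P[2]-P[3])/2; w=(P[1]+P[2]-P[0]-P[3])/2
print(P.round(1).tolist(),P.mean(0)); print(np.linalg.norm(a),np.linalg.norm(w),np.degrees(np.arctan2(a[1],a[0])),np.degrees(np.arctan2(w[1],w[0])))
im=cv2.imread("pics/top0.png").astype(int)
print(plane("top",[(425,212),(480.5,212),(480.5,230),(425,230)],.042).round(4).tolist())
print(plane("top",[(380,267),(344,285),(545,290),(437,186),(455,182)],.03).round(3).tolist())
E
```

```text
[[487.4, -328.0], [539.4, -326.6], [541.6, -475.4], [489.3, -476.7]] [ 514.40527194 -401.65770932]
148.73729067588542 52.15108920022476 90.80906230595218 1.4677661541977887
[[0.5374, -0.3178, 0.042], [0.5412, -0.4771, 0.042], [0.4894, -0.4762, 0.042], [0.4855, -0.3176, 0.042]]
[[0.377, -0.191, 0.03], [0.324, -0.089, 0.03], [0.324, -0.66, 0.03], [0.616, -0.356, 0.03], [0.629, -0.408, 0.03]]
```

```bash
python3 - <<'E'
from h import *
a=np.radians(1.2); c=[.5144,-.4015]
command_gripper(1.0)
move_pose([*c,.08],qd(a))
movel([*c,.0395],v=.08); print(get_tcp_pos(),get_ft_force())
if abs(get_tcp_pos()[2]-.0395)>.0005 or True:
    t=get_tcp_pos(); e=np.array([*c,.0395])-t; print("err mm",(e*1000).round(2))
command_gripper(0); print("w",get_grip_width()*88,get_tcp_pos(),get_ft_force())
P=wpose(); im=read_camera("wrist"); cv2.imwrite("pics/w10.png",im[:,:,::-1])
print(get_time())
E
```

```text
[ 0.51435207 -0.40146217  0.03920562] [ 0.0921236  -0.7284609  -0.00483366]
err mm [ 0.05 -0.04  0.29]
w 51.47410011650969 [ 0.51448922 -0.40154094  0.03966788] [0.05904654 0.32986461 1.57446152]
29.7333
```

View pics/w10.png

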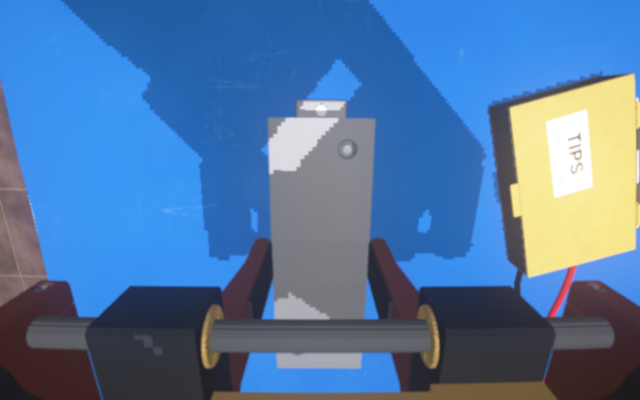

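The cover is gripped at 51.5 mm, with the fingers either side at px (265,300) and (375,300). I lift it straight up and check.

```bash
python3 - <<'E'
from h import *
c=[.5144,-.4015]
movel([*c,.06],v=.04); movel([*c,.10],v=.12); print("w",get_grip_width()*88,get_ft_force())
P=wpose(); im=read_camera("wrist"); cv2.imwrite("pics/w11.png",im[:,:,::-1])
print(get_time())
E
```

```text
w 51.21127005841783 [-0.17753695 -0.2506087  -1.00103473]
30.9333
```

View pics/w11.png

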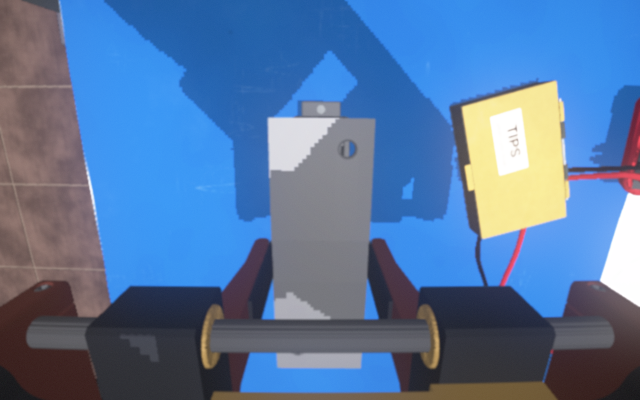

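```bash
python3 - <<'E'
from h import *
p=[.42,-.4015]
movel([*p,.08],v=.15); movel([*p,.02],v=.1)
print(movel([*p,.0032],v=.025,until_force=2.5),get_tcp_pos(),get_ft_force())
command_gripper(.75); print(get_tcp_pos(),get_ft_force())
movel([*p,.12],v=.15)
P=wpose(); im=read_camera("wrist"); cv2.imwrite("pics/w12.png",im[:,:,::-1])
move_pose([.42,-.15,.25],qd(0)); move_pose([.30,.30,.30],qd(.8))
cv2.imwrite("pics/t12.png",read_camera("top")[:,:,::-1]);cv2.imwrite("pics/s12.png",read_camera("scene")[:,:,::-1])
print(get_time())
E
```

```text
True [ 0.41997283 -0.40148969  0.0058002 ] [-0.65844742 -0.520396    4.79173806]
[ 0.41951948 -0.40097947  0.00528242] [-0.03156643  0.09822254  0.17403069]
37.3667
```

View pics/w12.png

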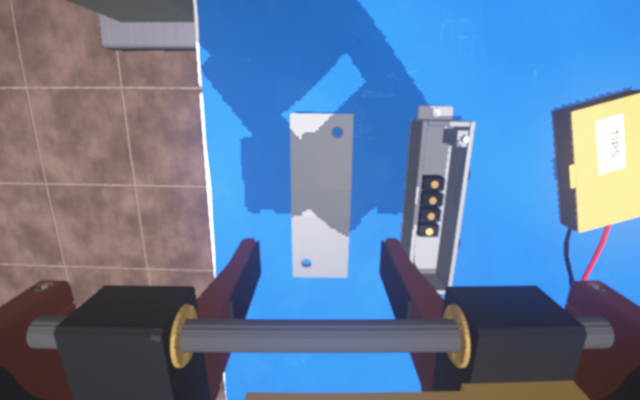

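View pics/t12.png

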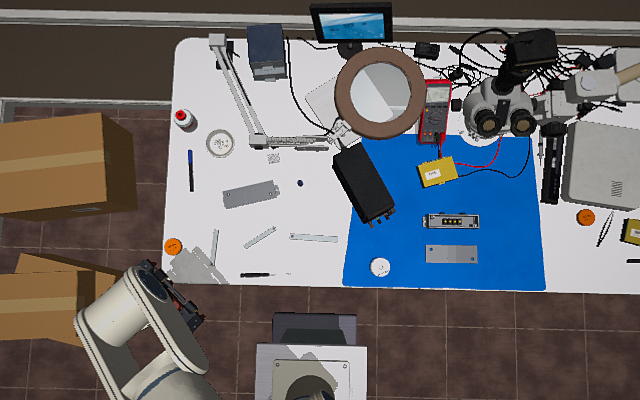

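View pics/s12.png

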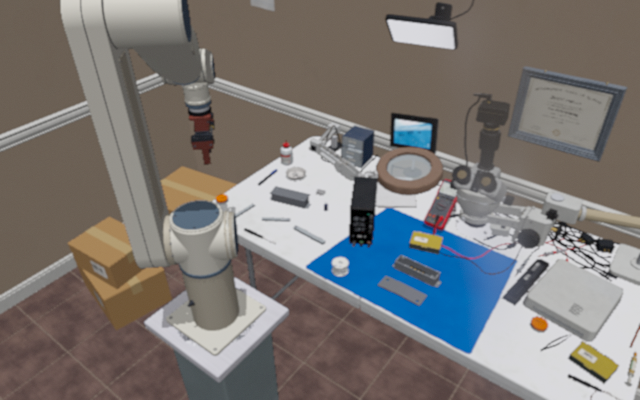

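The wrist view shows the cover flat on the mat at px (290–353, 113–277), with the same holes up and the open housing beside it. The top view shows the straightedge at (313,237), the left cover seated at (250,194) and the bystanders unmoved.

```bash
python3 - <<'E'
from h import *
b=cv2.imread("pics/t12.png").astype(int)
for uv,z in (([(425.5,245.5),(478.5,245.5),(479.5,263.5),(425.5,263.5)],.006),):
    P=plane("top",uv,z); print(P.round(3).tolist())
a=cv2.imread("pics/top0.png").astype(int); d=(abs(a-b).max(2)>40).astype(np.uint8); d[:, :215]=0; d[290:]=0
for c in cv2.findContours(d,cv2.RETR_EXTERNAL,cv2.CHAIN_APPROX_NONE)[0]:
    if cv2.contourArea(c)>8: print(cv2.boundingRect(c))
job_done(); print(get_time())
E
```

```text
[[0.443, -0.327, 0.006], [0.447, -0.482, 0.006], [0.394, -0.484, 0.006], [0.39, -0.327, 0.006]]
(215, 266, 15, 19)
(425, 245, 53, 19)
(424, 211, 57, 20)
the job is handed in; nothing more can be done
the job is handed in; nothing more can be done
```

The job is done and handed in, about 37 s into the 72 s limit: the right-hand cover is the bowed one, and it now lies on the bench in front of its housing.

- **Rock test:** I laid the 140 mm straightedge along the left cover, released it and pressed each end with the closed fingertips. Both ends stayed firm at z = 52.3 mm under about 5–6 N and did not rock. So the left cover is flat and the right one is bowed, which matches the shading bands on it.
- **Straightedge:** it went back on the white table at its starting spot.
- **Bowed cover:** I lifted it off its pins and laid it same side up on the blue mat at about (0.42, -0.40).

**Last checks:** comparing top views from before and after, only the lifted cover and its housing changed, apart from the arm's shadow. The left cover, the straightedge and the bystanders look unmoved.

**One disagreement:** when I set the cover down, contact came about 2 mm higher than I expected, so one edge probably touched first. After release it looked flat in the wrist picture.

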